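Set and lock the saw length stop to a sample tube

TASK

Lay the bare aluminium sample tube lengthwise in the channel of the plywood stop jig, slide the blue carriage until its steel plate has pushed the tube fully home against the red end block with no gap at either end, then tighten the yellow clamp knob clockwise as far as it will go, so that the carriage is locked there. Let go, and leave the red tube, the spray can, the jar, the screwdriver and hammer where they are.

Things in the scene. Friction and masses are not known exactly. Their poses are not given: they have to be found in the camera images.
- jig: Fixed stop jig. Origin: centre of the underside of its plywood base, 170 (x) by 380 (y) by 14 mm; x away from the robot, z up. A channel along y, centred on x = -40, floor at z = 14 mm, lies between black lips 50 mm apart, 10 high. At the -y end a red end block, 66 wide (x), 25 long, top at z = 60; the tube must touch its face at y = -165. The rail is centred on x = +40 mm.
- stop_rail: Aluminium rail of the jig, 40 by 40 mm, 380 long, on which the carriage slides; fixed to the jig. Origin at the centre of its underside (on the plywood), axes as the jig's.
- carriage (a joint): Slide of the blue carriage, in m: 0 with its stop plate 250 mm from the red block's face, growing as it moves to the jig's -y, towards the block (free gap = 0.250 minus this value); travel 0.20. While the clamp is free it slides with about 2 N; it stays where it is left.
- stop_face (a point): Centre of the working face (looking to the jig's -y) of the carriage's steel stop plate, 14 mm thick, spanning the channel, top 64 mm above the bench. The blue carriage saddle, 76 (x) by 70 (y) mm, top 71 mm above the bench, is centred 35 mm to +y and 80 mm to +x of this point. Axes as the jig's.
- knob_grip (a point): Centre of the yellow bar of the clamp knob, the point to grip (on the screw's axis, about 132 mm above the bench). Axes as knob.
- knob: Clamp knob: yellow bar 76 long (own x), 16 wide (y), 26 high (z). Origin on the axis, 19 mm below the bar's centre. z = screw axis, leaning 35 deg from vertical to the jig's -x. Bare for 10 mm below the bar. Clockwise from above tightens. Found free, bar at any angle on its screw; turns at 0.13 N m, bites, grows to 0.25 N m, then a solid stop 1.2 to 2.4 rad from the start. Stays put.
- clamp_shoe: Brass clamp shoe hidden inside the carriage, 24 by 30 by 6 mm, which the knob's screw presses down on the rail: 55 to 65 N with the knob at its stop. Origin at the centre of its underside.
- tube: The sample: bare aluminium rectangular tube, 140 long (its own y) by 40 wide (its x) by 50 mm high (its z), hollow, walls 3 mm, 0.2 to 0.4 kg, lying on the bench. Origin at the centre of its underside.
- red_tube: Red painted tube, 110 long (its y) by 40 wide by 50 mm high, lying beside the sample; not to be used. Origin at the centre of its underside.
- spray_can: Spray can, blue with red cap, 64 mm across, 190 high, standing behind the jig; a bystander. Origin at the centre of its base.
- jar: Orange jar with white lid, 72 mm across, 100 high, standing behind the jig; a bystander. Origin at the centre of its base.
- screwdriver: Red-handled screwdriver about 200 mm long, lying; a bystander.
- hammer: Hammer 260 mm long, lying to the right of the jig; a bystander.
Things that resemble listed ones, but are neither listed nor needed, are in the scene too. Leave any black look-alike of the tube alone.

How it is judged:
By the outcome, as a careful person would: the job done as asked, in the order asked, and still so for the second after the job is handed in, with the robot touching nothing.
It also fails if it takes over 64 s, if anything falls off the work surface, if the arm or the gripper's body presses on something with over 40 N, if the wrist force passes 120 N, or if a joint passes its speed limit or range.

ROBOT

A 6-joint arm with a two-finger parallel gripper is mounted at the origin on the work surface. World frame = base frame: x ahead of the robot, y to its left, z up, the work surface at z = 0. Lengths are in m, angles in degrees, forces in N, time in s.
With the tool pointing down it reaches from about 0.3 to 0.875 m from the base axis. Payload 6.4 kg.
Tool frame: the origin (TCP) lies midway between the tips of the shut fingers; the grasp point (between the pads) lies env.grasp_offset behind it (env.grasp_offset is the distance from the TCP to the grasp point, in m); z points along the fingers, y is the line along which they close (so a half turn about z gives the same grasp; the last joint's range is limited). The gripper opens to 88 mm and grips with 3 to 60 N. Pads are 18 mm wide; open, the fingers measure 123 mm over their backs; the gripper's body (75 mm by 187 mm) begins 45 mm behind the grasp point.
Start: joints at [55.903, 10.359, 92.074, -0, 77.567, -11.82], TCP at [0.218, 0.532, 0.239] pointing down, gripper open.
Joint ranges: [-171.53, 171.53], [-51.25, 118.39], [17.06, 147.69], [-65.23, 245.23], [0, 150.52], [-178.68, 178.68]. Speed limits (degrees/s): [147.25, 147.25, 172.46, 180, 180, 180].

INTERFACE

Orientations are given as [roll, pitch, yaw] about the fixed x, y, z axes, in that order (R = Rz(yaw) Ry(pitch) Rx(roll)).
In Python, from workcell import env, viewer gives the robot as it stands. The module is installed in compiled form; this text tells all that it offers.
- The arm moves only by the tool servo_tool, never from a script. Its argument "commands" is one flat list of numbers, 5 for each row, row after row: the finger opening in cm, from 0 to 8.81, then the shift along the tool's x, y, z in cm, then the turn about the tool's z in rad. In form: [grip, dx, dy, dz, roll, grip, dx, dy, dz, roll, ...]. A call has 1 to 12 rows; each row is the pose to reach, as a shift and turn from the pose commanded when the call began, along the tool's axes at that moment; what a row does not reach only later rows make up. A row lasts 1/10 s, in which the tool goes at most 50 mm and 8.59 degrees, less where a joint would pass 70% of its speed; a pose out of reach is approached as far as the arm can. A call with a gripper value outside its range is refused whole. The fingers move at their own pace and stop on an object; "newtons" is the grip in N (left out, the last holds). Time passes only in rows, so rows that repeat a pose let the fingers close. It gives the time, the measured TCP pose, the force, the opening and the grip force at its end, in the units of the state.
- env.get_state(): the state, without advancing time (a new reading comes with each control period).
- viewer.read_camera(name): name is "scene" or "side" or "wrist"; returns a dict with "img" (420x560x3 uint8, blue, green, red), "mtx" (3x3 intrinsics, pixels), "origin" and "rotation" of the camera in the world; the wrist camera has in their place "tool_from_camera" (4x4, takes a point from camera to tool coordinates, whose origin is the TCP and whose axes are the flange's). Camera axes: x right, y down, z forward; pixel columns grow to the right and rows downward; lengths in m; the calibration is good to about 2 mm. The wrist camera is an equidistant fisheye: a pixel r from the principal point sees the ray r / f radians off the axis. A picture is of the moment at which its call begins: read the wrist's pose just before it. There is no depth.
- env.job_done(): hands the job in; it is judged then, once.
The state is a dict: "t": time; "q": joint angles; "joint_velocities": joint speeds; "joint_efforts": joint torques, N m; "position": TCP position; "ee_rot": TCP orientation; "contact_force": force on the tool from outside, world axes, zero at the start; "ft_torque": the same for the moment, N m; "grip_width": finger opening in m; "gripper_force": force on a finger pad.
Only numpy, scipy, OpenCV 4.12 (cv2) and the standard library are available. Lean on these libraries where they do the work, as an engineer would, in place of code of your own. Each camera call takes 0.05 s, during which the arm holds its last target. There are 200 camera calls.

## Working session

There is one attempt and no reset: what is moved stays moved. The work goes in short steps, Python scripts to look and compute and a tool call to move; the robot and the scene stay as the last step left them, time stands still between calls to the robot, and variables do not carry over. Pictures are saved under pics/ and viewed, at most 10 in all, crops included, and the job is handed in when it is done.

Besides the shell and the picture viewer there is one more tool, called after "Call:" in YAML: its name, and indented under it one key for each argument. servo_tool: Moves the arm, as the interface text tells. Its arguments: {"type":"object","properties":{"commands":{"type":"array"},"newtons":{"type":"number"}},"required":["commands"]}

```bash
mkdir -p pics; cat > h.py <<'E'
import numpy as np, cv2
from workcell import env, viewer
from scipy.spatial.transform import Rotation as R
def snap(n,f):
    c=viewer.read_camera(n); cv2.imwrite(f'pics/{f}.png',c['img']); return c
def ray(c,u,v):
    K=c['mtx']; d=np.array([(u-K[0,2])/K[0,0],(v-K[1,2])/K[1,1],1.]); return np.array(c['rotation'])@d
def onz(c,u,v,z):
    d=ray(c,u,v); o=np.array(c['origin']); return o+d*(z-o[2])/d[2]
def proj(c,p):
    q=np.array(c['rotation']).T@(np.array(p)-c['origin']); q=c['mtx']@q; return q[:2]/q[2]
E
python3 - <<'E'
from h import *
import pickle
s=env.get_state(); print({k:np.round(v,3) for k,v in s.items()}, env.grasp_offset)
a=snap('scene','s0');b=snap('side','d0');w=viewer.read_camera('wrist');cv2.imwrite('pics/w0.png',w['img'])
pickle.dump((a,b,w,s),open('c0.pkl','wb'))
for c in(a,b):print(c['mtx'].tolist(),np.round(c['origin'],3),np.round(c['rotation'],3).tolist())
print(w['mtx'].tolist(),np.round(w['tool_from_camera'],4).tolist())
cv2.imwrite('pics/sd0.png',np.vstack([cv2.resize(x['img'],(400,300)) for x in (a,)]))
E
```

```text
{'t': np.float64(0.0), 'q': array([ 5.5905e+01,  1.0402e+01,  9.2131e+01,  1.0000e-03,  7.7568e+01,
       -1.1821e+01]), 'joint_velocities': array([ 0.02 , -0.016, -0.036, -0.031,  0.036,  0.006]), 'joint_efforts': array([-4.0000e-03, -4.3387e+01, -3.4185e+01,  7.0000e-02,  3.9000e-02,
       -0.0000e+00]), 'position': array([0.218, 0.532, 0.238]), 'ee_rot': array([-1.79901e+02, -2.20000e-02,  1.57726e+02]), 'contact_force': array([ 0.127, -0.96 , -0.425]), 'ft_torque': array([ 0.014,  0.018, -0.028]), 'gripper_force': np.float64(0.0), 'grip_width': np.float64(0.088)} 0.0187
[[388.95589754058994, 0.0, 280.2212664553606], [0.0, 388.95589754058994, 210.2690476761285], [0.0, 0.0, 1.0]] [ 0.904 -0.34   0.915] [-148.702, -0.264, 57.098]
[[514.3527294319266, 0.0, 280.3076269149104], [0.0, 514.3527294319266, 211.40967276189264], [0.0, 0.0, 1.0]] [-0.385 -1.065  1.029] [-125.186, 0.2, -41.466]
[[325.19226210127806, 0.0, 276.0352827083093], [0.0, 325.19226210127806, 207.47401293651083], [0.0, 0.0, 1.0]] [[0.0004, -0.9606, -0.278, 0.0724], [1.0, 0.0003, 0.0006, 0.0004], [-0.0005, -0.278, 0.9606, -0.1463], [0.0, 0.0, 0.0, 1.0]]
```

View pics/s0.png

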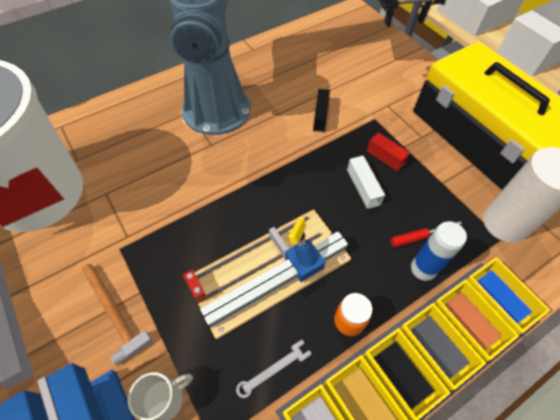

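View pics/d0.png

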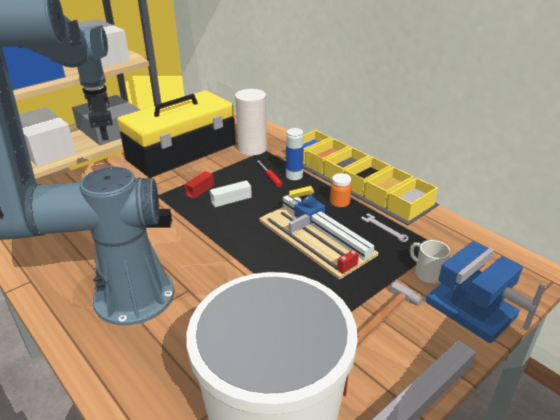

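```bash
sed -i "s/return np.array(c\['rotation'\])@d/return rot(c)@d/; s/np.array(c\['rotation'\]).T@/rot(c).T@/" h.py; echo "def rot(c): return R.from_euler('xyz',c['rotation'],degrees=True).as_matrix()" >> h.py
python3 - <<'E'
from h import *
import pickle
a,b,w,s=pickle.load(open('c0.pkl','rb'))
cv2.imwrite('pics/s0c.png',cv2.resize(a['img'][125:345,170:420],None,fx=2.7,fy=2.7,interpolation=cv2.INTER_CUBIC)[:600,:800])
cv2.imwrite('pics/d0c.png',cv2.resize(b['img'][150:280,175:415],None,fx=3.3,fy=3.3,interpolation=cv2.INTER_CUBIC))
E
```

```text
(no output)
```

View pics/s0c.png

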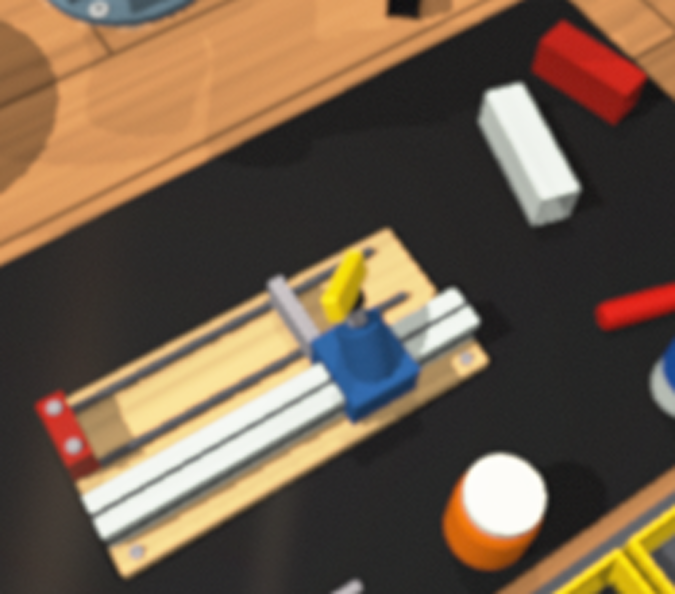

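View pics/d0c.png

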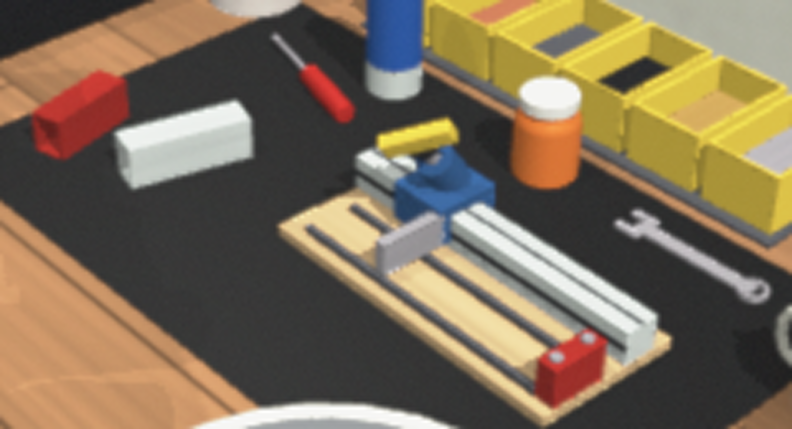

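```bash
cat > fit.py <<'E'
from h import *
import pickle
from scipy.optimize import least_squares as LS
a,b,w,s=pickle.load(open('c0.pkl','rb'))
S=lambda u,v:(a,np.array([170+(u+.5)/2.7-.5,125+(v+.5)/2.7-.5])); D=lambda u,v:(b,np.array([175+(u+.5)/3.3-.5,150+(v+.5)/3.3-.5]))
def pose(p,l):
    c,n=np.cos(p[2]),np.sin(p[2]); l=np.array(l)/1000
    return np.array([p[0]+c*l[0]-n*l[1],p[1]+n*l[0]+c*l[1],l[2]])
def fit(obs,x0,f):
    r=LS(lambda p:np.concatenate([proj(c,f(p,l))-uv for (c,uv),l in obs]),x0,loss='soft_l1'); 
    print(np.round(r.x,4),np.degrees(r.x[2]),'res',np.round(r.fun,1)); return r.x
if __name__=='__main__':
    j=fit([(S(388,229),(-85,190,14)),(S(489,360),(85,190,14)),(S(125,577),(85,-190,0)),(D(280,226),(-85,190,14)),(D(670,338),(85,-190,14)),
     (D(545,424),(-85,-190,0)),(S(38,404),(-73,-190,60)),(S(64,392),(-73,-165,60)),(S(452,289),(20,190,54)),(S(480,322),(60,190,54)),(S(82,497),(20,-190,54)),(S(101,527),(60,-190,54))],[.5,0,0],pose)
    t=fit([(S(485,92),(-20,-70,50)),(S(522,84),(-20,70,50)),(S(579,187),(20,70,50))],[.4,.3,0],pose) if 0 else None
    # tube: four top corners by intersection
    for q in [(485,93),(522,84),(579,187),(538,198)]: print('Stop',np.round(onz(*(lambda o:(o[0],*o[1]))(S(*q)),.05),3))
    for q in [(115,135),(238,103),(252,125),(130,152)]: print('Dtop',np.round(onz(*(lambda o:(o[0],*o[1]))(D(*q)),.05),3))
    for q in [(531,224),(573,214)]: print('Sbot',np.round(onz(*(lambda o:(o[0],*o[1]))(S(*q)),0),3))
    for q in [(130,186),(253,158)]: print('Dbot',np.round(onz(*(lambda o:(o[0],*o[1]))(D(*q)),0),3))
    Rj=np.array([[np.cos(j[2]),-np.sin(j[2])],[np.sin(j[2]),np.cos(j[2])]])
    def inj(o,z): return np.round(Rj.T@(onz(o[0],*o[1],z)[:2]-j[:2])*1000,1)
    print('plate',[inj(o,.064) for o in (S(268,283),S(281,277),D(378,249),D(437,214))])
    print('saddle',[inj(o,.071) for o in (S(311,346),S(353,402),S(418,366),D(396,190),D(447,218),D(494,187))])
    print('knob',[inj(o,.14) for o in (S(342,287),D(418,134))])
    o1=a['origin'];d1=ray(a,*S(342,287)[1]);o2=b['origin'];d2=ray(b,*D(418,134)[1])
    k=np.linalg.lstsq(np.c_[d1,-d2],np.array(o2)-o1,rcond=None)[0]; P=o1+d1*k[0];Q=o2+d2*k[1];print('knobc',P,Q,Rj.T@((P+Q)[:2]/2-j[:2]))
E
python3 fit.py
```

```text
[ 0.5714 -0.1532 -0.0305] -1.7478118184902653 res [ 0.1 -0.4  0.1  0.3  0.1  1.  -0.1 -1.3  1.  -0.8 -0.5  0.7 -1.2 -0.4
 -1.  -1.1  0.9 -0.4 -0.  -0.4 -0.1 -0.5  0.6  3.8]
Stop [0.428 0.206 0.05 ]
Stop [0.44  0.246 0.05 ]
Stop [0.572 0.211 0.05 ]
Stop [0.56  0.168 0.05 ]
Dtop [0.431 0.238 0.05 ]
Dtop [0.568 0.202 0.05 ]
Dtop [0.552 0.157 0.05 ]
Dtop [0.423 0.201 0.05 ]
Sbot [0.561 0.171 0.   ]
Sbot [0.575 0.215 0.   ]
Dbot [0.426 0.211 0.   ]
Dbot [0.558 0.166 0.   ]
plate [array([-68.9,  41.6]), array([-68.2,  55. ]), array([-82.3,  39.1]), array([-0.9, 45.5])]
saddle [array([ 8.5, 40.4]), array([71.9, 43.7]), array([ 73. , 110.5]), array([-11.3,  94.8]), array([-4.7, 27.2]), array([66.7, 36.2])]
knob [array([ 2.6, 73.2]), array([ 1.2, 78.2])]
knobc [ 0.57581824 -0.07969664  0.13897049] [ 0.5739667  -0.07612099  0.14095292] [0.00120178 0.07532642]
```

```bash
cat >> h.py <<'E'
def cmd(x,y,z,yaw):
    s=env.get_state(); p=s['position']; Rt=R.from_euler('xyz',s['ee_rot'],degrees=True).as_matrix()
    d=Rt.T@(np.array([x,y,z])-p)*100; r=-np.radians((yaw-s['ee_rot'][2]+180)%360-180)
    print('t',round(float(s['t']),2),'cmd cm',np.round(d,2),'roll',round(r,3)); return d
def wrist(f=None):
    s=env.get_state(); c=viewer.read_camera('wrist')
    if f: cv2.imwrite(f'pics/{f}.png',c['img'])
    T=np.eye(4); T[:3,:3]=R.from_euler('xyz',s['ee_rot'],degrees=True).as_matrix(); T[:3,3]=s['position']
    return c['img'],c['mtx'],T@np.array(c['tool_from_camera'])
def wz(w,u,v,z):
    _,K,T=w; a=np.array([u-K[0,2],v-K[1,2]]); r=np.linalg.norm(a); th=r/K[0,0]
    d=T[:3,:3]@np.r_[a/r*np.sin(th),np.cos(th)]; return T[:3,3]+d*(z-T[2,3])/d[2]
def wproj(w,P):
    _,K,T=w; q=T[:3,:3].T@(np.array(P)-T[:3,3]); n=np.linalg.norm(q[:2]); return np.array([K[0,2],K[1,2]])+q[:2]/n*K[0,0]*np.arctan2(n,q[2])
E
python3 -c "
from h import *
cmd(.497,.204,.17,164.3)"
```

```text
t 0.15 cmd cm [-38.27 -19.73   6.82] roll -0.115
```

Candidates in the scene image are the pale bare tube at (366,182), the red tube at (388,152) and the black look-alike at (321,110). I choose the pale one; the close crop shows bare metal, about 140 mm long.

Call:
servo_tool:
  commands: [8.8,-38.3,-19.7,6.8,-0.115,8.8,-38.3,-19.7,6.8,-0.115,8.8,-38.3,-19.7,6.8,-0.115,8.8,-38.3,-19.7,6.8,-0.115,8.8,-38.3,-19.7,6.8,-0.115,8.8,-38.3,-19.7,6.8,-0.115,8.8,-38.3,-19.7,6.8,-0.115,8.8,-38.3,-19.7,6.8,-0.115,8.8,-38.3,-19.7,6.8,-0.115,8.8,-38.3,-19.7,6.8,-0.115,8.8,-38.3,-19.7,6.8,-0.115,8.8,-38.3,-19.7,6.8,-0.115]
  newtons: 30

```text
t: 1.35
position: [0.497, 0.2053, 0.1706]
ee_rot: [180.0, -0.0, 164.4]
contact_force: [-0.1, 0.0, 0.0]
grip_width: 0.0878
gripper_force: 0.0
```

```bash
python3 - <<'E'
from h import *
import pickle
w=wrist('w1'); pickle.dump(w,open('w1.pkl','wb')); cmd(.497,.204,.17,164.3)
E
```

```text
t 1.4 cmd cm [-0.05 -0.15  0.08] roll 0.002
```

View pics/w1.png

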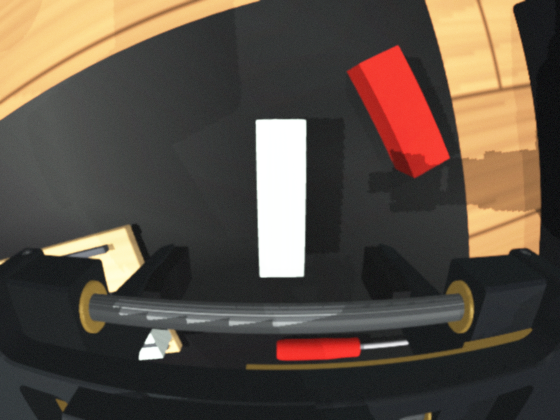

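```bash
python3 - <<'E'
from h import *
import pickle
w=pickle.load(open('w1.pkl','rb'))
for u,v in [(256,119),(306,119),(305,276),(259,276)]: print(wz(w,u,v,.05))
print(w[2][:3,3])
g=(w[0].min(2)>200).astype(np.uint8);g[:100]=0;g[290:]=0;g[:,:230]=0;g[:,330:]=0
print(cv2.minAreaRect(cv2.findNonZero(g)))
cmd(.497,.204,.02,164.3)
E
```

```text
[0.42543291 0.20917823 0.05      ]
[0.4362675  0.24833398 0.05      ]
[0.57272083 0.21275465 0.05      ]
[0.56111316 0.17175211 0.05      ]
[0.42755907 0.22535024 0.31693975]
((280.5, 197.5), (157.0, 49.0), 90.0)
t 1.4 cmd cm [-0.06 -0.15 15.08] roll 0.002
```

```bash
python3 -c "
from h import *
cmd(.499,.2095,.018,165)"
```

```text
t 1.4 cmd cm [-0.1   0.43 15.28] roll -0.011
```

Call:
servo_tool:
  commands: [8.8,-0.1,0.4,4,-0.011,8.8,-0.1,0.4,8,-0.011,8.8,-0.1,0.4,12,-0.011,8.8,-0.1,0.4,14,-0.011,8.8,-0.1,0.4,15.2,-0.011,6,-0.1,0.4,15.2,-0.011,3,-0.1,0.4,15.2,-0.011,3,-0.1,0.4,15.2,-0.011,3,-0.1,0.4,15.2,-0.011,3,-0.1,0.4,15.2,-0.011]
  newtons: 30

```text
t: 2.4
position: [0.5004, 0.2083, 0.0197]
ee_rot: [180.0, 0.1, 164.9]
contact_force: [0.0, 0.6, 0.5]
grip_width: 0.0501
gripper_force: 0.0
```

Call:
servo_tool:
  commands: [3,0,0,0,0,3,0,0,0,0,3,0,0,0,0,3,0,0,-3,0,3,0,0,-8,0,3,0,0,-13,0,3,0,0,-17,0,3,0,0,-17,0]

```text
t: 3.2
position: [0.5032, 0.2088, 0.1948]
ee_rot: [179.7, 0.6, 165.0]
contact_force: [0.3, 0.6, -2.9]
grip_width: 0.04
gripper_force: 30.0
```

```bash
python3 -c "
from h import *
s=env.get_state();print(s['position'],s['grip_width'],s['gripper_force'],s['contact_force'])
from fit import pose
P=pose((.5714,-.1532,-.0305),(-40,-86,0));print(P);cmd(P[0],P[1],.20,88.25)"
```

```text
[0.503199   0.20881033 0.19475894] 0.04001926059413567 29.999680970795453 [ 0.30570199  0.58377154 -2.89791869]
[ 0.52879601 -0.23794019  0.        ]
t 3.2 cmd cm [-14.08 -42.48  -0.57] roll 1.339
```

Call:
servo_tool:
  commands: [3,-14.1,-42.5,-0.6,1.339,3,-14.1,-42.5,-0.6,1.339,3,-14.1,-42.5,-0.6,1.339,3,-14.1,-42.5,-0.6,1.339,3,-14.1,-42.5,-0.6,1.339,3,-14.1,-42.5,-0.6,1.339,3,-14.1,-42.5,-0.6,1.339,3,-14.1,-42.5,-0.6,1.339,3,-14.1,-42.5,-0.6,1.339,3,-14.1,-42.5,-0.6,1.339,3,-14.1,-42.5,-0.6,1.339,3,-14.1,-42.5,-0.6,1.339]

```text
t: 4.4
position: [0.5246, -0.2374, 0.1929]
ee_rot: [-179.8, -0.1, 88.3]
contact_force: [0.2, 0.7, -2.6]
grip_width: 0.0396
gripper_force: 30.0
```

```bash
python3 - <<'E'
from h import *
import pickle
s=env.get_state();print(s['position'],s['ee_rot'],s['grip_width'])
w=wrist('w2'); pickle.dump(w,open('w2.pkl','wb'))
E
```

```text
[ 0.52456917 -0.23737559  0.19286986] [-1.79842484e+02 -1.29070821e-01  8.83004592e+01] 0.039593522646986914
```

View pics/w2.png

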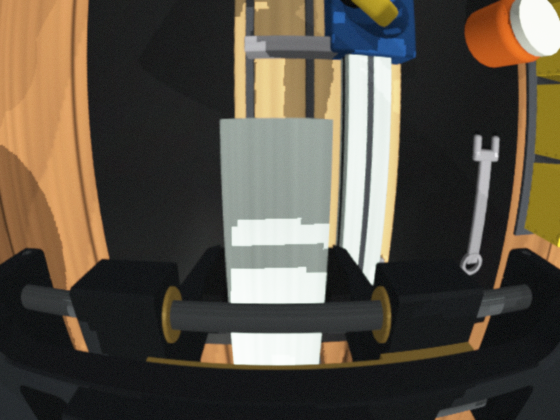

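```bash
python3 - <<'E'
from h import *
import pickle
w=pickle.load(open('w2.pkl','rb')); g=cv2.cvtColor(w[0],6).astype(int)
for v in (75,90,108): print(v,[(u,g[v,u+1]-g[v,u]) for u in range(225,420) if abs(g[v,u+1]-g[v,u])>25])
print(g[40:62,275], g[40:62,300])
j=(.5714,-.1532,-.0305);c,n=np.cos(j[2]),np.sin(j[2]);Rj=np.array([[c,-n],[n,c]])
def inj(u,v,z): return np.round(Rj.T@(wz(w,u,v,z)[:2]-j[:2])*1000,1)
for u,v,z,t in [(235,90,.014,-85),(235,108,.014,-85),(246,90,.024,-75),(254,90,.024,-65),(306,90,.024,-15),(314,90,.024,-5),(345,90,.054,20),(390,90,.054,60),(343,70,.054,20)]: print(u,v,t,inj(u,v,z))
print('plate face bottom/top',inj(280,57,.064),inj(280,38,.064),inj(280,57,.02))
s=pickle.load(open('w1.pkl','rb'))
# tube top near end corners & mid sides in tool frame
P=w[2]; 
for u,v in [(221,119),(331,119),(228,215),(330,215)]: print('tube',inj(u,v,.193-.018+.05), wz(w,u,v,.225))
E
```

```text
75 [(233, np.int64(54)), (234, np.int64(59)), (244, np.int64(-35)), (245, np.int64(-53)), (253, np.int64(27)), (254, np.int64(53)), (255, np.int64(42)), (283, np.int64(-36)), (304, np.int64(-31)), (305, np.int64(-32)), (313, np.int64(35)), (314, np.int64(26)), (332, np.int64(32)), (339, np.int64(-29)), (340, np.int64(-45)), (341, np.int64(-43)), (342, np.int64(-39)), (344, np.int64(42)), (347, np.int64(33)), (348, np.int64(58)), (366, np.int64(-41)), (367, np.int64(-68)), (368, np.int64(-29)), (372, np.int64(55)), (373, np.int64(72)), (399, np.int64(-49)), (400, np.int64(-73)), (401, np.int64(-36))]
90 [(233, np.int64(55)), (234, np.int64(58)), (244, np.int64(-46)), (245, np.int64(-44)), (254, np.int64(37)), (255, np.int64(36)), (284, np.int64(-35)), (304, np.int64(-37)), (305, np.int64(-30)), (313, np.int64(34)), (314, np.int64(27)), (329, np.int64(29)), (330, np.int64(27)), (340, np.int64(-47)), (341, np.int64(-45)), (342, np.int64(-37)), (344, np.int64(43)), (347, np.int64(32)), (348, np.int64(59)), (366, np.int64(-43)), (367, np.int64(-73)), (368, np.int64(-30)), (372, np.int64(4
[... 664 characters left out ...]
int64(-70))]
[118 114 114 113 114 118 115 116 113 103  89  75  68  69  66  68  74 104
 161 190 198 200] [112 111 112 114 112 112 113 111 112 108  91  74  64  69  68  68  68  71
  96 125 132 133]
235 90 -85 [-85.9  13.8]
235 108 -85 [-86.   -4.4]
246 90 -75 [-74.   12.7]
254 90 -65 [-66.3  12.5]
306 90 -15 [-16.7  12.7]
314 90 -5 [-9.  12.9]
345 90 20 [15.  11.5]
390 90 60 [56.9 14.4]
343 70 20 [13.1 29.4]
plate face bottom/top [-42.   37.5] [-42.   54.4] [-41.6  45.7]
tube [-64.2 -14.2] [ 0.50679326 -0.1654551   0.225     ]
tube [-25.7 -14.2] [ 0.54531874 -0.16658301  0.225     ]
tube [-62.7 -49.4] [ 0.50723757 -0.20063878  0.225     ]
tube [-24.8 -49.3] [ 0.54508031 -0.20172901  0.225     ]
```

```bash
python3 -c "
from h import *
cmd(.5274,-.238,.06,88.25)"
```

```text
t 4.45 cmd cm [-0.1   0.28 13.34] roll 0.002
```

Call:
servo_tool:
  commands: [3,-0.1,0.3,4,0,3,-0.1,0.3,8,0,3,-0.1,0.3,11,0,3,-0.1,0.3,13,0,3,-0.1,0.3,14,0,3,-0.1,0.3,14.5,0,3,-0.1,0.3,14.5,0]

```text
t: 5.15
position: [0.5288, -0.2394, 0.0499]
ee_rot: [180.0, 0.0, 88.3]
contact_force: [-0.1, -0.1, -2.6]
grip_width: 0.0397
gripper_force: 30.0
```

```bash
python3 -c "
from h import *
s=env.get_state();print(s['position'],s['contact_force'])
c=snap('side','d1');a=snap('scene','s1');cmd(.5274,-.238,.032,88.25)
x=cv2.resize(c['img'][190:280,250:390],None,fx=4,fy=4);y=cv2.resize(a['img'][190:330,180:360],(560,435));cv2.imwrite('pics/m1.png',np.vstack([x,y])[:600])
y=cv2.resize(a['img'][190:330,180:360],(450,350));x=cv2.resize(c['img'][190:280,250:390],(540,350));cv2.imwrite('pics/m1.png',cv2.resize(np.hstack([x,y]),(800,283)))"
```

```text
[ 0.5287558  -0.23937529  0.0498945 ] [-0.12610646 -0.10708223 -2.61691335]
t 5.25 cmd cm [ 0.22 -0.21  1.9 ] roll 0.0
```

View pics/m1.png

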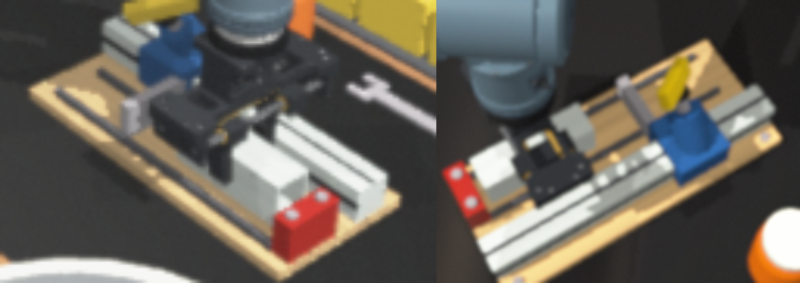

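The picture shows the tube over the channel between the lips, with a small gap to the red block. I'm lowering it.

Call:
servo_tool:
  commands: [3,0.2,-0.1,1,0,3,0.2,-0.1,1.5,0,3,0.2,-0.1,1.7,0,3,0.2,-0.1,1.8,0,3,0.2,-0.1,1.8,0]

```text
t: 5.75
position: [0.5272, -0.2376, 0.0332]
ee_rot: [-179.9, -0.0, 88.2]
contact_force: [-7.5, 4.6, 14.2]
grip_width: 0.0397
gripper_force: 30.0
```

Call:
servo_tool:
  commands: [4.5,0,0,-0.1,0,6,0,0,-0.1,0,6,0,0,-0.1,0,6,0,0,-0.1,0,6,0,0,-3,0,6,0,0,-8,0,6,0,0,-13,0,6,0,0,-18,0,6,0,0,-20,0,6,0,0,-20,0]

```text
t: 6.75
position: [0.5295, -0.2393, 0.2362]
ee_rot: [179.6, 0.3, 88.2]
contact_force: [0.6, -0.7, -0.3]
grip_width: 0.0602
gripper_force: 0.0
```

```bash
python3 -c "
from h import *
s=env.get_state();print(s['position'],s['contact_force'])
from fit import pose
P=pose((.570,-.1532,-.0305),(1,76,0));print(P);cmd(P[0]-.01,P[1]-.06,.235,88.25)"
```

```text
[ 0.5294783  -0.2392641   0.23615767] [ 0.63781492 -0.71194497 -0.27781045]
[ 0.57331718 -0.07726584  0.        ]
t 6.75 cmd cm [10.3   3.07  0.09] roll -0.0
```

Call:
servo_tool:
  commands: [6,5,1.5,0,0,6,10.3,3.1,0,0,6,10.3,3.1,0,0,6,10.3,3.1,0,0,6,10.3,3.1,0,0]

```text
t: 7.25
position: [0.561, -0.1364, 0.2303]
ee_rot: [-179.9, -0.0, 88.2]
contact_force: [0.2, 0.5, -0.2]
grip_width: 0.0597
gripper_force: 0.0
```

```bash
python3 - <<'E'
from h import *
import pickle
s=env.get_state();print(s['position'],s['ee_rot'])
w=wrist('w3'); pickle.dump(w,open('w3.pkl','wb'))
E
```

```text
[ 0.56101826 -0.13643679  0.23030899] [-1.79876240e+02 -1.14319671e-02  8.82316021e+01]
```

View pics/w3.png

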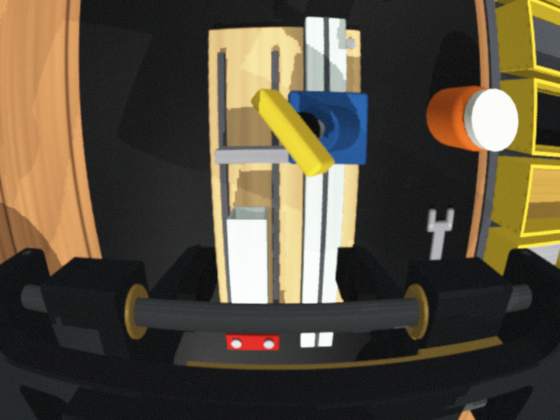

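```bash
cat > knob.py <<'E'
from h import *
from fit import pose
from scipy.optimize import minimize
import pickle
JY=-.0305
def box(c,ph):
    n=R.from_euler('z',JY).apply([-np.sin(.6109),0,np.cos(.6109)]);u0=R.from_euler('z',JY).apply([np.cos(.6109),0,np.sin(.6109)]);v0=np.cross(n,u0)
    e=np.cos(ph)*u0+np.sin(ph)*v0; m=np.cross(n,e)
    return [np.array(c)+a*.038*e+b*.008*m+d*.013*n for a in(1,-1) for b in(1,-1) for d in(1,-1)]
def fitk(w,x0,roi):
    im=w[0].astype(int);mask=((im[...,2]>110)&(im[...,1]>90)&(im[...,0]<.45*im[...,2])&(im[...,1]>.7*im[...,2])).astype(np.uint8)
    k=np.zeros_like(mask);k[roi[0]:roi[1],roi[2]:roi[3]]=1;mask*=k
    n,l,st,_=cv2.connectedComponentsWithStats(mask); i=1+np.argmax(st[1:,4]); mask=(l==i).astype(np.uint8)
    M=cv2.resize(mask,None,fx=4,fy=4,interpolation=0)
    def f(p):
        q=np.array([wproj(w,P) for P in box([p[0],p[1],.132],p[2])])*4+1.5
        h=cv2.convexHull(np.round(q).astype(np.int32)); H=np.zeros_like(M);cv2.fillConvexPoly(H,h,1)
        return 1-(H&M).sum()/(H|M).sum()
    best=min((minimize(f,[x0[0],x0[1],a],method='Nelder-Mead',options=dict(initial_simplex=np.array([[x0[0],x0[1],a],[x0[0]+.01,x0[1],a],[x0[0],x0[1]+.01,a],[x0[0],x0[1],a+.4]]),xatol=1e-4,fatol=1e-4)) for a in np.arange(0,3.1,.5)),key=lambda r:r.fun)
    print('px',st[i],'c',best.x,'phi deg',np.degrees(best.x[2]),'iou',1-best.fun); return best.x
def heading(ph):  # world heading of bar projected
    b=box([0,0,0],ph); d=np.array(b[0])-b[4]; return np.degrees(np.arctan2(d[1],d[0]))
if __name__=='__main__':
    w=pickle.load(open('w3.pkl','rb')); r=fitk(w,[.573,-.077],(60,200,200,380)); print('heading',heading(r[2]))
    j=(.570,-.1532,-.0305);c,n=np.cos(j[2]),np.sin(j[2]);Rj=np.array([[c,-n],[n,c]])
    inj=lambda u,v,z:np.round(Rj.T@(wz(w,u,v,z)[:2]-j[:2])*1000,1)
    print('knob in jig',Rj.T@(r[:2]-j[:2]))
    g=cv2.cvtColor(w[0],6).astype(int);print(g[140:175,255],g[195:225,247])
    print('saddle',inj(290,92,.071),inj(367,92,.071),inj(367,163,.071)); print('plate',inj(255,150,.064),inj(255,160,.064),'tube',inj(247,219,.064),inj(229,240,.064),inj(267,240,.064))
E
python3 knob.py
```

```text
px [ 251   89   83   87 3064] c [ 0.57401665 -0.07500564  2.3659698 ] phi deg 135.56008407658328 iou 0.880524055137214
heading 128.12466373983204
knob in jig [0.00163022 0.07828048]
[141 142 140 143 141 129 105  93 103 138 172 184 181 179 178 178 176 178
 184 184 180 182 187 210 221 222 221 223 220 213 179 147 143 143 144] [147 146 147 149 145 148 145 147 148 145 148 147 167 179 179 175 161 156
 153 157 157 155 155 152 192 242 249 250 249 249]
saddle [  2.5 111.5] [ 75.7 114.3] [78.  45.5]
plate [-30.6  56.1] [-30.7  46.3] tube [-39.8 -13.7] [-59.3 -36.8] [-19.7 -36.5]
```

```bash
python3 -c "
from h import *
cmd(.574,-.076,.20,128)
cmd(.574,-.076,.123,128)"
```

```text
t 7.3 cmd cm [6.13 1.1  3.06] roll -0.695
t 7.3 cmd cm [ 6.13  1.11 10.76] roll -0.695
```

Call:
servo_tool:
  commands: [5,3,0.5,0,-0.15,5,6.1,1.1,0,-0.3,5,6.1,1.1,1,-0.45,5,6.1,1.1,2,-0.6,5,6.1,1.1,3,-0.695,5,6.1,1.1,5,-0.695,5,6.1,1.1,7,-0.695,5,6.1,1.1,8.5,-0.695,5,6.1,1.1,9.7,-0.695,5,6.1,1.1,10.7,-0.695,5,6.1,1.1,10.7,-0.695,5,6.1,1.1,10.7,-0.695]

```text
t: 8.5
position: [0.5748, -0.0754, 0.125]
ee_rot: [180.0, 0.0, 128.0]
contact_force: [-0.7, -0.2, 1.3]
grip_width: 0.0498
gripper_force: 0.0
```

```bash
python3 - <<'E'
from h import *
import pickle
s=env.get_state();print(s['position'],s['ee_rot'],s['contact_force'],s['ft_torque'])
a=snap('scene','s2');b=snap('side','d2')
x=cv2.resize(a['img'][200:300,250:370],(480,400),interpolation=2);y=cv2.resize(b['img'][160:240,260:340],(320,320),interpolation=2)
o=np.zeros((400,800,3),np.uint8);o[:,:480]=x;o[:320,480:]=y;cv2.imwrite('pics/m2.png',o)
E
```

```text
[ 0.57483089 -0.0754491   0.12497693] [1.79992362e+02 1.65190697e-02 1.28041687e+02] [-0.68280533 -0.16325505  1.28664561] [-0.05147507 -0.03013602 -0.01786553]
```

View pics/m2.png

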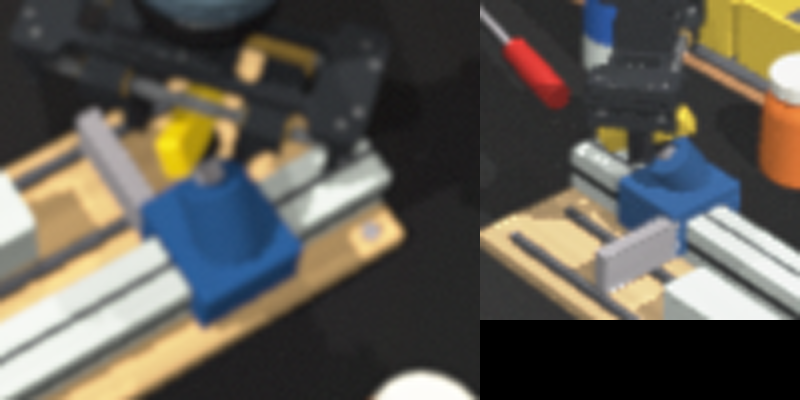

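The fingers straddle the yellow bar (left panel around (190,140)) without contact, so I'm closing.

Call:
servo_tool:
  commands: [3.5,0,0,0,0,2.5,0,0,0,0,1,0,0,0,0,1,0,0,0,0,1,0,0,0,0,1,0,0,0,0]
  newtons: 25

```text
t: 9.2
position: [0.5769, -0.0755, 0.1258]
ee_rot: [179.8, 0.2, 128.0]
contact_force: [6.3, 1.1, -2.3]
grip_width: 0.0307
gripper_force: 24.7
```

```bash
python3 -c "
from h import *
s=env.get_state();print(s['position'],s['ee_rot'],s['contact_force'],s['ft_torque'],s['grip_width'],s['gripper_force'])
Rt=R.from_euler('xyz',s['ee_rot'],degrees=True).as_matrix()
print(Rt.T@R.from_euler('z',-.0305).apply([0,-1,0]))"
```

```text
[ 0.57686841 -0.07545805  0.12580668] [179.77383485   0.23161215 128.03128105] [ 6.34276635  1.08409841 -2.27761339] [ 0.0861443  -1.24524058 -0.07985767] 0.03069675052134816 24.667691725480836
[-7.68514013e-01 -6.39832693e-01  5.81036373e-04]
```

Call:
servo_tool:
  commands: [1,-0.8,-0.6,0,0,1,-1.5,-1.3,0,0,1,-2.3,-1.9,0,0,1,-3.1,-2.6,0,0,1,-3.8,-3.2,0,0,1,-3.8,-3.2,0,0]
  newtons: 25

```text
t: 9.8
position: [0.5755, -0.1265, 0.1259]
ee_rot: [179.8, 0.3, 128.0]
contact_force: [8.6, -1.5, -4.1]
grip_width: 0.0311
gripper_force: 24.7
```

```bash
cat > st.py <<'E'
from h import *
s=env.get_state();print(s['t'],s['position'],s['ee_rot'],s['contact_force'],s['ft_torque'],s['grip_width'],s['gripper_force'])
Rt=R.from_euler('xyz',s['ee_rot'],degrees=True).as_matrix()
print(Rt.T@R.from_euler('z',-.0305).apply([0,-1,0]))
E
python3 st.py
```

```text
9.8 [ 0.5754907  -0.12653327  0.12587819] [179.76930248   0.32511688 127.97592055] [ 8.63286552 -1.53968433 -4.07642051] [-0.23266662 -1.52143801 -0.07641575] 0.031071710944330398 24.696163266780786
[-0.76912576 -0.63909495  0.00179109]
```

Call:
servo_tool:
  commands: [1,-0.5,-0.2,0,0,1,-0.9,-0.5,0,0,1,-1.1,-0.7,0,0,1,-1.1,-0.7,0,0]

```text
t: 10.2
position: [0.5753, -0.1379, 0.1257]
ee_rot: [179.9, 0.1, 128.0]
contact_force: [5.0, 2.9, 3.3]
grip_width: 0.0309
gripper_force: 24.6
```

```bash
python3 st.py; python3 - <<'E'
from h import *
import pickle
# blue saddle corners / plate check: project expected plate & tube positions to scene
a=snap('scene','s3')
from fit import pose
j=(.5702,-.1532,-.0305)
hsv=cv2.cvtColor(a['img'],40); m=cv2.inRange(hsv,(100,120,60),(125,255,255)); m[:200]=0;m[320:]=0;m[:,:180]=0;m[:,370:]=0
pts=cv2.findNonZero(m); print('saddle bbox',cv2.boundingRect(pts),len(pts),pts.mean(0))
b=pickle.load(open('c0.pkl','rb'))[0]
hsv=cv2.cvtColor(b['img'],40); m=cv2.inRange(hsv,(100,120,60),(125,255,255)); m[:200]=0;m[320:]=0;m[:,:180]=0;m[:,370:]=0
p0=cv2.findNonZero(m); print('before',cv2.boundingRect(p0),len(p0),p0.mean(0))
A=onz(a,*pts.mean(0)[0],.065);B=onz(b,*p0.mean(0)[0],.065);print(A-B)
E
```

```text
10.2 [ 0.57529681 -0.13793636  0.12568517] [1.79861590e+02 1.05590158e-01 1.28032632e+02] [5.00376664 2.93864657 3.25185994] [ 0.42730847 -0.76198715 -0.03159639] 0.030908911356056435 24.5975848971284
[-7.68503903e-01 -6.39845086e-01 -1.29402048e-04]
saddle bbox (263, 252, 39, 41) 908 [[282.33920705 272.5814978 ]]
before (286, 240, 39, 40) 874 [[305.10640732 259.53203661]]
[-0.00158956 -0.06351134  0.        ]
```

Call:
servo_tool:
  commands: [1,-0.2,-0.15,0,0,1,-0.4,-0.3,0,0,1,-0.5,-0.4,0,0,1,-0.5,-0.4,0,0]

```text
t: 10.65
position: [0.5752, -0.1412, 0.1256]
ee_rot: [179.7, -0.1, 128.1]
contact_force: [5.1, 14.2, 5.7]
grip_width: 0.0309
gripper_force: 24.6
```

```bash
python3 st.py
```

```text
10.65 [ 0.57520884 -0.14123298  0.1255826 ] [ 1.79710764e+02 -1.27097423e-01  1.28073394e+02] [ 5.0826158  14.15476694  5.72477634] [ 2.20004334 -0.93567408  0.02954739] 0.030939864670544194 24.63775492098648
[-0.76804792 -0.64037335 -0.00493647]
```

Call:
servo_tool:
  commands: [0.5,0,0,0,0,0.5,0,0,0,0.1,0.5,0,0,0,0.2,0.5,0,0,0,0.3,0.5,0,0,0,0.4,0.5,0,0,0,0.4]
  newtons: 35

```text
t: 11.25
position: [0.5763, -0.1422, 0.1255]
ee_rot: [179.7, -0.1, 105.0]
contact_force: [8.3, 9.2, -0.1]
grip_width: 0.0318
gripper_force: 35.3
```

```bash
python3 st.py
```

```text
11.25 [ 0.57630259 -0.14222455  0.12554182] [ 1.79661628e+02 -5.59557893e-02  1.05034876e+02] [ 8.33993529  9.19159635 -0.13996362] [ 1.76694056 -2.01364638  0.35845521] 0.03178672129931522 35.3192721632422
[-0.95740779 -0.28872712 -0.00264019]
```

Call:
servo_tool:
  commands: [0.5,0,0,0,0.1,0.5,0,0,0,0.2,0.5,0,0,0,0.3,0.5,0,0,0,0.4,0.5,0,0,0,0.4]

```text
t: 11.75
position: [0.576, -0.1445, 0.1252]
ee_rot: [179.7, 0.0, 82.1]
contact_force: [8.9, 1.0, -3.0]
grip_width: 0.0321
gripper_force: 35.1
```

```bash
python3 st.py; python3 - <<'E'
from knob import *
a=viewer.read_camera('wrist')
w=wrist('w5'); im=w[0].astype(int)
m=((im[...,2]>110)&(im[...,1]>90)&(im[...,0]<.45*im[...,2])&(im[...,1]>.7*im[...,2])).astype(np.uint8)
m[:,450:]=0
n,l,st,c=cv2.connectedComponentsWithStats(m);print([(list(st[i]),np.round(c[i])) for i in range(1,n) if st[i][4]>40])
P=np.array([.5763,-.1422,.135])
for ph in (135,115,90,70): print(ph,heading(np.radians(ph)),np.round(np.array([wproj(w,q) for q in box(P,np.radians(ph))])[[0,4]]).tolist())
E
```

```text
11.75 [ 0.57595638 -0.1444921   0.12517451] [1.79719766e+02 1.67171377e-02 8.20757108e+01] [ 8.89333226  0.97846816 -3.01205975] [ 0.28468038 -1.77914992  0.13882283] 0.03213148176886484 35.14627082739025
[-9.94194631e-01  1.07593537e-01  8.16323340e-04]
[([np.int32(0), np.int32(142), np.int32(11), np.int32(45), np.int32(95)], array([  5., 162.])), ([np.int32(9), np.int32(186), np.int32(10), np.int32(29), np.int32(56)], array([ 13., 199.])), ([np.int32(234), np.int32(189), np.int32(61), np.int32(115), np.int32(6202)], array([266., 247.])), ([np.int32(20), np.int32(228), np.int32(10), np.int32(20), np.int32(51)], array([ 24., 238.])), ([np.int32(177), np.int32(288), np.int32(15), np.int32(55), np.int32(367)], array([183., 316.])), ([np.int32(366), np.int32(288), np.int32(10), np.int32(55), np.int32(238)], array([371., 315.])), ([np.int32(248), np.int32(333), np.int32(37), np.int32(17), np.int32(425)], array([266., 339.])), ([np.int32(133), np.int32(345), np.int32(317), np.int32(24), np.int32(1515)], array([328., 360.]))]
135 127.5744849555975 [[202.0, 229.0], [307.0, 352.0]]
115 109.15771429717637 [[212.0, 211.0], [286.0, 352.0]]
90 88.25247872485099 [[235.0, 198.0], [258.0, 342.0]]
70 71.65107081509777 [[260.0, 199.0], [238.0, 328.0]]
```

Call:
servo_tool:
  commands: [0.5,-0.2,0,0,0,0.5,-0.4,0,0,0,0.5,-0.4,0,0,0]

```text
t: 12.15
position: [0.5759, -0.1452, 0.1251]
ee_rot: [179.7, -0.3, 82.2]
contact_force: [11.0, 13.3, -1.6]
grip_width: 0.0321
gripper_force: 35.0
```

```bash
python3 st.py; python3 - <<'E'
from h import *
import pickle
a=snap('scene','s4');b=cv2.imread('pics/s3.png')
def sad(im):
    hsv=cv2.cvtColor(im,40); m=cv2.inRange(hsv,(100,120,60),(125,255,255)); m[:200]=0;m[320:]=0;m[:,:180]=0;m[:,370:]=0
    p=cv2.findNonZero(m); return cv2.boundingRect(p),len(p),onz(a,*p.mean(0)[0],.065)
print(sad(a['img']),sad(b))
E
```

```text
12.15 [ 0.5758507  -0.14524036  0.12512234] [179.72336429  -0.30995377  82.23528016] [10.95658457 13.32244942 -1.55569587] [ 2.14349259 -2.14847504  0.18556576] 0.03212022143447153 35.030292961746454
[-0.99447592  0.10485174 -0.0048737 ]
((262, 261, 39, 33), 624, array([ 0.62617217, -0.1521856 ,  0.065     ])) ((263, 252, 39, 41), 908, array([ 0.61784729, -0.14407501,  0.065     ]))
```

Call:
servo_tool:
  commands: [0.5,0,0,0,0.1,0.5,0,0,0,0.2,0.5,0,0,0,0.3,0.5,0,0,0,0.3]
  newtons: 40

```text
t: 12.6
position: [0.5746, -0.1475, 0.125]
ee_rot: [179.9, -0.1, 64.9]
contact_force: [4.9, 4.6, -0.9]
grip_width: 0.0308
gripper_force: 39.9
```

```bash
python3 st.py
```

```text
12.6 [ 0.57462816 -0.14749678  0.12499086] [ 1.79868905e+02 -9.77352843e-02  6.48868250e+01] [ 4.92397363  4.58228039 -0.92527113] [ 0.55149712 -1.27220625 -0.12053713] 0.030779690777448975 39.86777296362561
[-9.17991197e-01  3.96600212e-01 -6.58481548e-04]
```

Call:
servo_tool:
  commands: [0.5,-0.2,0.1,0,0.1,0.5,-0.2,0.1,0,0.2,0.5,-0.2,0.1,0,0.3,0.5,-0.2,0.1,0,0.3]

```text
t: 13.0
position: [0.5723, -0.1493, 0.1243]
ee_rot: [-179.8, 0.0, 47.7]
contact_force: [-3.5, 5.2, 3.4]
grip_width: 0.0288
gripper_force: 39.3
```

```bash
python3 st.py;  python3 - <<'E'
from h import *
w=wrist('w6'); im=w[0].astype(int)
m=((im[...,2]>110)&(im[...,1]>90)&(im[...,0]<.45*im[...,2])&(im[...,1]>.7*im[...,2])).astype(np.uint8)
m[:,450:]=0; m[:,:200]=0;m[305:]=0
n,l,st,c=cv2.connectedComponentsWithStats(m);i=1+np.argmax(st[1:,4]);print(st[i],c[i],cv2.minAreaRect(cv2.findNonZero((l==i).astype(np.uint8))))
for v in range(st[i][1],305,15):
    u=np.where(l[v]==i)[0]; print(v,u.min(),u.max())
E
```

```text
13.0 [ 0.57230054 -0.14926795  0.12428098] [-1.79805997e+02  3.78102279e-02  4.76998142e+01] [-3.51944677  5.20010852  3.4210244 ] [ 0.43654349  0.18178634 -0.31691668] 0.02881709980967715 39.3115086913167
[-0.75980853  0.65014469 -0.00169998]
[ 226  185   68  119 6228] [262.28949904 245.52344252] ((259.00909423828125, 245.58883666992188), (120.75117492675781, 61.676456451416016), 84.14398956298828)
185 258 262
200 240 285
215 227 286
230 227 288
245 231 289
260 235 291
275 240 292
290 244 292
```

Call:
servo_tool:
  commands: [0.5,-0.2,0.2,0,0.1,0.5,-0.2,0.2,0,0.2,0.5,-0.2,0.2,0,0.2]

```text
t: 13.35
position: [0.5706, -0.1498, 0.1237]
ee_rot: [-179.5, 0.1, 36.3]
contact_force: [-8.6, 13.3, 8.3]
grip_width: 0.0267
gripper_force: 38.6
```

```bash
cat > bar.py <<'E'
from h import *
w=wrist('wb'); im=w[0].astype(int)
m=((im[...,2]>110)&(im[...,1]>90)&(im[...,0]<.45*im[...,2])&(im[...,1]>.7*im[...,2])).astype(np.uint8)
m[:,450:]=0; m[:,:200]=0;m[305:]=0
n,l,st,c=cv2.connectedComponentsWithStats(m);i=1+np.argmax(st[1:,4]);print(st[i],c[i],cv2.minAreaRect(cv2.findNonZero((l==i).astype(np.uint8))))
E
python3 st.py;python3 bar.py
```

```text
13.35 [ 0.57064824 -0.14980541  0.12371705] [-1.79473724e+02  1.37639165e-01  3.62730989e+01] [-8.64260708 13.33160713  8.32396256] [ 1.51737535  1.0303901  -0.15346666] 0.02673563336619321 38.55904948028183
[-0.61594326  0.78776949 -0.00575635]
[ 224  187   69  117 5963] [260.46671139 245.89350998] ((256.69232177734375, 246.5384521484375), (119.81755065917969, 61.273155212402344), 82.87498474121094)
```

Call:
servo_tool:
  commands: [0.5,-0.1,-0.1,0,0.1,0.5,-0.1,-0.1,0,0.2,0.5,-0.1,-0.1,0,0.2]

```text
t: 13.7
position: [0.5686, -0.1488, 0.1232]
ee_rot: [-179.4, 0.3, 24.8]
contact_force: [-10.0, 15.6, 7.1]
grip_width: 0.0237
gripper_force: 37.2
```

```bash
python3 st.py;python3 bar.py
```

```text
13.7 [ 0.56857737 -0.14883386  0.12323389] [-179.40463063    0.29433153   24.83986893] [-9.97309982 15.63166447  7.07412538] [ 1.91241282  1.3073524  -0.00309568] 0.023657019043467616 37.23439965950092
[-0.44755638  0.89422837 -0.00699313]
[ 226  189   68  115 5632] [261.54989347 246.69477983] ((257.8060607910156, 247.78085327148438), (118.8687515258789, 59.43437957763672), 80.96051788330078)
```

Call:
servo_tool:
  commands: [0.5,-0.1,-0.1,0,0.1,0.5,-0.1,-0.1,0,0.2,0.5,-0.1,-0.1,0,0.2]

```text
t: 14.05
position: [0.5662, -0.1469, 0.1235]
ee_rot: [-179.3, 0.5, 13.4]
contact_force: [-14.9, 20.5, 12.9]
grip_width: 0.019
gripper_force: 38.1
```

```bash
python3 st.py;python3 bar.py
```

```text
14.05 [ 0.56624669 -0.14692801  0.12350001] [-179.3018199     0.52528914   13.42575707] [-14.88808088  20.4769803   12.90992491] [2.75071044 2.20270104 0.15250399] 0.01902879842941377 38.112254130173824
[-0.26172808  0.96509625 -0.00936103]
[ 230  189   67  115 5431] [264.04916222 246.08727674] ((260.5234375, 247.965087890625), (120.16092681884766, 56.81740188598633), 78.85710906982422)
```

Call:
servo_tool:
  commands: [3,0,0,0,0,4.5,0,0,0,0,4.5,0,0,0,0,4.5,0,0,0,0,4.5,0,0,-3,0,4.5,0,0,-7,0,4.5,-4,0,-10,0,4.5,-6,0,-10,0,4.5,-6,0,-10,0,4.5,-6,0,-10,0]

```text
t: 15.1
position: [0.5127, -0.1669, 0.2247]
ee_rot: [180.0, -0.0, 13.4]
contact_force: [0.1, -0.1, -0.7]
grip_width: 0.0455
gripper_force: 0.0
```

```bash
python3 st.py; python3 - <<'E'
from knob import *
w=wrist('w7'); pickle.dump(w,open('w7.pkl','wb'))
r=fitk(w,[.572,-.143],(20,300,150,450)); h=heading(r[2]); print('heading',h)
print('old fit err?',fitk(pickle.load(open('w3.pkl','rb')),[.573,-.077],(60,200,200,380)))
j=(.570,-.1532,-.0305);c,n=np.cos(j[2]),np.sin(j[2]);Rj=np.array([[c,-n],[n,c]])
print(Rj.T@(r[:2]-j[:2])); cmd(r[0],r[1],.123,(h+90)%180-90)
a=snap('scene','s5')
E
```

```text
15.1 [ 0.51273507 -0.16689064  0.22469737] [ 1.79987287e+02 -2.92687504e-02  1.33888873e+01] [ 0.13802462 -0.071285   -0.69810875] [-0.05838059  0.09054305 -0.0680555 ] 0.04554693863954289 0.0
[-2.61117931e-01  9.65306904e-01  8.07946918e-05]
px [ 240   74   41  103 2794] c [ 0.57140513 -0.14216942  3.47373663] phi deg 199.0304480092919 iou 0.9059875867104783
heading -158.91241638680862
px [ 251   89   83   87 3064] c [ 0.57401665 -0.07500564  2.3659698 ] phi deg 135.56008407658328 iou 0.880524055137214
old fit err? [ 0.57401665 -0.07500564  2.3659698 ]
[0.00106809 0.0110683 ]
t 15.15 cmd cm [ 6.26 -1.02 10.13] roll -0.134
```

Call:
servo_tool:
  commands: [4.5,4,-1,0,-0.13,4.5,6.3,-1,0,-0.13,4.5,6.3,-1,3,-0.13,4.5,6.3,-1,6,-0.13,4.5,6.3,-1,9,-0.13,4.5,6.3,-1,10.2,-0.13,4.5,6.3,-1,10.2,-0.13,3,6.3,-1,10.2,-0.13,1,6.3,-1,10.2,-0.13,0.5,6.3,-1,10.2,-0.13,0.5,6.3,-1,10.2,-0.13,0.5,6.3,-1,10.2,-0.13]
  newtons: 50

```text
t: 16.4
position: [0.5738, -0.1454, 0.1247]
ee_rot: [179.6, -0.2, 20.8]
contact_force: [4.8, -9.1, -6.9]
grip_width: 0.0247
gripper_force: 48.5
```

```bash
python3 st.py
```

```text
16.4 [ 0.57377895 -0.14541338  0.12471088] [179.56458335  -0.20816659  20.846434  ] [ 4.83394646 -9.0848524  -6.90894369] [-1.65474889 -0.70007992 -0.11711279] 0.024741574322864557 48.540465547994245
[-0.38419539  0.9232347   0.00562031]
```

Call:
servo_tool:
  commands: [0.5,-0.2,0.5,0,0,0.5,-0.3,0.7,0,0,0.5,-0.3,0.7,0,0]

```text
t: 16.7
position: [0.5736, -0.1465, 0.1245]
ee_rot: [-179.8, -0.4, 20.9]
contact_force: [7.0, 14.9, -0.3]
grip_width: 0.0249
gripper_force: 48.4
```

```bash
python3 st.py
```

```text
16.7 [ 0.57361578 -0.14647354  0.12451891] [-179.84373715   -0.40578871   20.90829603] [ 7.0326985  14.85547455 -0.2754204 ] [ 2.15036891 -1.07498579  0.04073177] 0.02493850981919799 48.42533940944122
[-0.38518487  0.92282453 -0.0052449 ]
```

Call:
servo_tool:
  commands: [0.5,0,0,0,0.1,0.5,0,0,0,0.2,0.5,0,0,0,0.2]

```text
t: 17.0
position: [0.5729, -0.1455, 0.1242]
ee_rot: [-179.7, -0.3, 9.4]
contact_force: [4.3, 15.1, -0.1]
grip_width: 0.0232
gripper_force: 48.6
```

```bash
python3 st.py
```

```text
17.0 [ 0.57288515 -0.1455319   0.12423823] [-179.69036251   -0.25972181    9.37433608] [ 4.26911303 15.05803006 -0.0996771 ] [ 2.83859936 -0.68721686  0.44665346] 0.023175967726843924 48.58576529135462
[-0.19289432  0.9812001  -0.00617706]
```

Call:
servo_tool:
  commands: [0.5,0,0,0,0.1,0.5,0,0,0,0.2,0.5,0,0,0,0.2]
  newtons: 58

```text
t: 17.3
position: [0.5716, -0.1438, 0.1244]
ee_rot: [-179.5, -0.0, -2.0]
contact_force: [-2.0, 21.9, 8.9]
grip_width: 0.0221
gripper_force: 57.8
```

```bash
python3 st.py; python3 bar.py
```

```text
17.3 [ 0.57162391 -0.14377055  0.12441763] [-1.79473003e+02 -3.86069007e-04 -2.04122223e+00] [-2.01456812 21.91274789  8.93811185] [4.0600868  0.40341873 0.60130826] 0.02205931200105331 57.779120206832886
[ 0.00512603  0.99994456 -0.00919755]
[ 238  205   60   98 4219] [265.54941929 254.64707277] ((264.0294494628906, 256.61767578125), (104.04778289794922, 50.68994140625), 75.96376037597656)
```

Call:
servo_tool:
  commands: [0.5,0,0,0,0.1,0.5,0,0,0,0.2,0.5,0,0,0,0.2]
  newtons: 58

```text
t: 17.65
position: [0.5715, -0.1414, 0.1248]
ee_rot: [-179.3, 0.2, -13.4]
contact_force: [-3.5, 29.8, 14.5]
grip_width: 0.0211
gripper_force: 60.7
```

```bash
python3 st.py; python3 bar.py
```

```text
17.65 [ 0.57148936 -0.14144786  0.124817  ] [-179.28723811    0.18488848  -13.4308115 ] [-3.45979233 29.80745796 14.52337092] [5.7094384  0.45557398 1.03976175] 0.021103528760607313 60.723589748179165
[ 0.20250065  0.97919801 -0.0128354 ]
[ 241  204   59   99 3986] [268.31133969 253.4302559 ] ((267.9161376953125, 256.15447998046875), (103.86980438232422, 48.82768630981445), 73.49564361572266)
```

Call:
servo_tool:
  commands: [3,0,0,0,0,4.5,0,0,0,0,4.5,0,0,0,0,4.5,0,0,0,0,4.5,0,0,-3,0,4.5,0,0,-7,0,4.5,-4,0,-10,0,4.5,-6,0,-10,0,4.5,-6,0,-10,0,4.5,-6,0,-10,0]

```text
t: 18.7
position: [0.5134, -0.1365, 0.2234]
ee_rot: [180.0, -0.1, -13.5]
contact_force: [-0.5, 0.7, 0.1]
grip_width: 0.0449
gripper_force: 0.0
```

```bash
python3 st.py; python3 - <<'E'
from knob import *
w=wrist('w8'); pickle.dump(w,open('w8.pkl','wb'))
r=fitk(w,[.572,-.143],(20,300,150,450)); h=heading(r[2]); print('heading',h)
cmd(r[0],r[1],.123,(h+90)%180-90)
E
```

```text
18.7 [ 0.51336723 -0.13650525  0.22339886] [ 1.79968228e+02 -1.10872202e-01 -1.35279869e+01] [-0.47494818  0.7162164   0.06466226] [ 0.08778987  0.15427699 -0.02828289] 0.04488022541712135 0.0
[2.04161923e-01 9.78936683e-01 9.37910163e-04]
px [ 237   83   54   98 2568] c [ 0.57105349 -0.14218397  0.12487771] phi deg 7.154965979177242 iou 0.9366084491587418
heading 6.9651973144872725
t 18.75 cmd cm [ 5.72 -0.79  9.99] roll -0.357
```

Call:
servo_tool:
  commands: [4.5,4,-0.6,0,-0.15,4.5,5.7,-0.6,0,-0.3,4.5,5.7,-0.6,3,-0.36,4.5,5.7,-0.6,6,-0.36,4.5,5.7,-0.6,9,-0.36,4.5,5.7,-0.6,10,-0.36,4.5,5.7,-0.6,10,-0.36,3,5.7,-0.6,10,-0.36,1,5.7,-0.6,10,-0.36,0.5,5.7,-0.6,10,-0.36,0.5,5.7,-0.6,10,-0.36,0.5,5.7,-0.6,10,-0.36]
  newtons: 50

```text
t: 19.95
position: [0.5706, -0.1456, 0.125]
ee_rot: [179.7, -0.1, 7.1]
contact_force: [-1.8, -5.0, 4.4]
grip_width: 0.0197
gripper_force: 87.9
```

```bash
python3 st.py
```

```text
19.95 [ 0.57061447 -0.14558227  0.12498952] [ 1.79727490e+02 -1.26673072e-01  7.10518719e+00] [-1.80831843 -4.9740431   4.42921295] [-1.47811261  0.50246432 -0.46008229] 0.019734548660442386 87.93642703109072
[-0.1538945   0.98807767  0.00435928]
```

Call:
servo_tool:
  commands: [0.5,0,0.2,0,0.1,0.5,0,0.2,0,0.2,0.5,0,0.2,0,0.2]

```text
t: 20.25
position: [0.5697, -0.1427, 0.1254]
ee_rot: [-179.8, 0.1, -4.4]
contact_force: [-9.7, 11.7, 17.2]
grip_width: 0.0157
gripper_force: 101.9
```

```bash
python3 st.py
```

```text
20.25 [ 0.56969541 -0.14266835  0.12544031] [-1.79783620e+02  5.15730465e-02 -4.38423004e+00] [-9.65433673 11.7223633  17.24078339] [2.11316183 1.33392449 0.40836147] 0.01572636362893594 101.91395137248037
[ 0.04600299  0.99893402 -0.00381394]
```

Call:
servo_tool:
  commands: [0.5,0,0,0,0.1,0.5,0,0,0,0.15,0.5,0,0,0,0.15]
  newtons: 50

```text
t: 20.55
position: [0.5693, -0.142, 0.1255]
ee_rot: [-179.8, 0.2, -12.7]
contact_force: [-9.8, 13.7, 19.2]
grip_width: 0.0169
gripper_force: 87.8
```

```bash
python3 st.py
```

```text
20.55 [ 0.56930541 -0.14195799  0.1255083 ] [-1.79798521e+02  1.53808392e-01 -1.27397949e+01] [-9.75437531 13.72520504 19.21792584] [2.40674805 1.73153954 1.47606489] 0.016874392681520047 87.81750586058479
[ 0.19067593  0.98164504 -0.00396382]
```

Torque has jumped to 1.5 N m with the pads starting to splay, so this is the solid stop. I'm releasing and checking.

Call:
servo_tool:
  commands: [0.5,0,0,0,-0.05,3,0,0,0,-0.05,4.5,0,0,0,-0.05,4.5,0,0,0,-0.05,4.5,0,0,0,-0.05,4.5,0,0,-3,-0.05,4.5,0,0,-7,-0.05,4.5,-4,0,-10,-0.05,4.5,-6,0,-10,-0.05,4.5,-6,0,-10,-0.05,4.5,-6,0,-10,-0.05]

```text
t: 21.65
position: [0.5119, -0.132, 0.2235]
ee_rot: [180.0, -0.1, -10.1]
contact_force: [-0.3, -0.5, -0.6]
grip_width: 0.0449
gripper_force: 0.0
```

```bash
python3 st.py; python3 - <<'E'
from knob import *
w=wrist('w9'); pickle.dump(w,open('w9.pkl','wb'))
r=fitk(w,[.572,-.143],(20,300,150,450)); print('heading',heading(r[2]))
# overall target: above channel with camera over tube ends
cmd(.53,-.28,.25,88.25)
E
```

```text
21.65 [ 0.51191853 -0.13200704  0.22347558] [ 1.79980414e+02 -1.05410566e-01 -1.00545096e+01] [-0.30919613 -0.47720296 -0.57042683] [ 0.02422108  0.11646319 -0.04982831] 0.04489165291454643 0.0
[1.44476648e-01 9.89508026e-01 6.04060710e-04]
px [ 252   78   47  100 2489] c [ 0.57098659 -0.14236225  3.26681538] phi deg 187.1747338998039 iou 0.9419903317219537
heading -173.01085261881968
t 21.7 cmd cm [ 4.35 14.25 -2.7 ] roll -1.716
```

```bash
python3 -c "
from h import *
cmd(.47,-.234,.20,-10.05)"
```

```text
t 21.7 cmd cm [-2.36 10.77  2.29] roll -0.0
```

Call:
servo_tool:
  commands: [4.5,-1,4,0,0,4.5,-2.4,8,0,0,4.5,-2.4,10.8,1.5,0,4.5,-2.4,10.8,2,0,4.5,-2.4,10.8,2,0,4.5,-2.4,10.8,2,0]

```text
t: 22.3
position: [0.4695, -0.2333, 0.2023]
ee_rot: [-179.9, 0.1, -10.0]
contact_force: [1.5, 0.4, -0.1]
grip_width: 0.0447
gripper_force: 0.0
```

```bash
python3 - <<'E'
from h import *
import pickle
w=wrist('w10'); pickle.dump(w,open('w10.pkl','wb'))
cv2.imwrite('pics/f.png',cv2.resize(w[0][20:300,120:480],None,fx=2.1,fy=2.1,interpolation=2))
E
```

```text
(no output)
```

View pics/f.png

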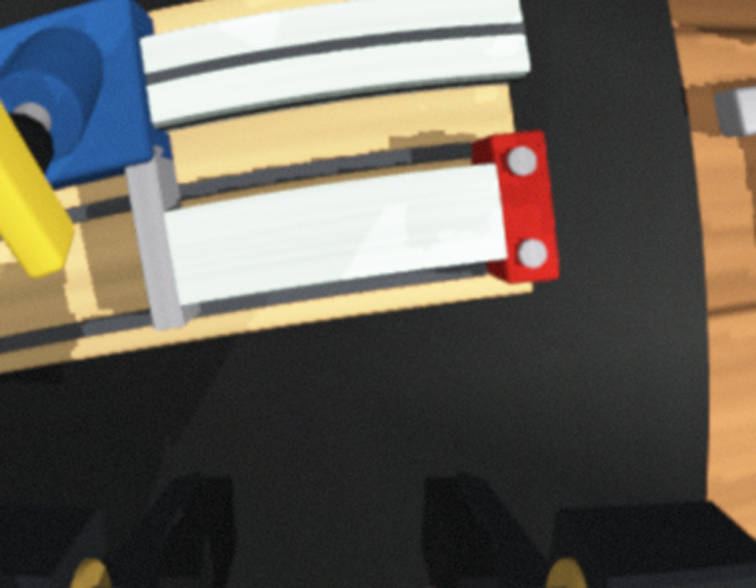

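The tube touches the plate at (170,255) and the block at (503,210) with no visible gap, and the arm is clear of everything. I'm handing the job in.

```bash
python3 -c "
from workcell import env
print(env.job_done())"
```

```text
the job is handed in; nothing more can be done
None
```

The job is handed in at about 22 s: the sample tube lies in the channel with no gap visible at either end in the final picture, the knob is turned clockwise to its solid stop (about 2.24 rad), the gripper is clear, and nothing else was touched.

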